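Set the tilt of a pipette-tip rack cradle with a pendulum angle gauge

ROBOT

A 6-joint arm with a two-finger parallel gripper is mounted at the origin on the work surface. World frame = base frame: x ahead of the robot, y to its left, z up, the work surface at z = 0. Lengths are in m, angles in rad, forces in N, time in s.
With the tool pointing down it reaches from about 0.35 to 0.95 m from the base axis. Payload 17.4 kg.
Tool frame: the origin (TCP) lies between the finger pads; the fingertips stand 22 mm ahead of it and the grasp point (between the pads) lies 3 mm ahead of it (r.nose_length is the distance from the TCP to the fingertips, in m); z points along the fingers, x is the direction in which the jaws open and shut, and the axes are right-handed (so a half turn about z gives the same grasp; the last joint's range is limited). The gripper opens to 93 mm and grips with 3 to 60 N. Pads are 15 mm wide; open, the fingers measure 128 mm over their backs; the gripper's body (75 mm by 188 mm) begins 65 mm behind the grasp point.
Start: joints at [-1.252, 0.116, 1.442, -0, 1.584, -0.038], TCP at [0.236, -0.632, 0.241] pointing down, gripper open.
Joint ranges: [-2.83, 2.83], [-0.83, 2.19], [0.07, 2.5], [-1.14, 4.28], [0.01, 3], [-2.97, 2.97]. Speed limits (rad/s): [1.89, 1.89, 2.22, 3.14, 3.14, 3.14].

INTERFACE

Orientations are given as a rotation vector (axis times angle).
In Python, from workcell import r gives the robot as it stands. The module is installed in compiled form; this text tells all that it offers. Calls block until the motion is done:
- r.reach(position, orientation): joint-space move of the TCP to a pose.
- r.move_straight(position, frame=None, max_speed=0.15, guard=None): straight line of the TCP; frame=None keeps the orientation; max_speed is the mean speed in m/s. With guard (N) it stops when the force on the tool has changed by that much, and returns True; else False.
- r.move_joints(angles): joint-space move.
- r.command_gripper(opening, grip_force=None): finger opening in m; grip_force is the grip in N (None keeps the last); returns when the fingers have stopped.
- r.wait(seconds).
- r.solve_ik(position, orientation): joint angles nearest the present ones, or None.
- r.snapshot(name): name is "side" or "top" or "wrist"; returns (picture, depth): 420x560x3 uint8, blue, green, red; 420x560 float32, m along the optical axis (not along the pixel's ray), 0 where there is no reading.
- r.camera_params(name): a dict with "fx", "fy", "cx", "cy" (pixels), "D" ([k1, k2, p1, p2, k3] as OpenCV has them; the pictures are not rectified), "R" (3x3) and "t" (3): a world point X has camera coordinates R X + t. Camera axes: x right, y down, z forward; pixel columns grow to the right and rows downward; lengths in m; the calibration is good to about 2 mm. A picture is of the moment at which its call begins: read the wrist's pose just before it. camera_params takes no time and is no camera call; for the wrist camera it gives the pose at the moment of the call.
A pose or a line that the arm cannot do raises r.IKError and nothing moves.
- r.close_job(): hands the job in, once; it reports no verdict.
Readings, each from a call of its own:
- r.read_time(): time.
- r.read_q(): joint angles.
- r.read_qd(): joint speeds.
- r.read_joint_torque(): joint torques, N m.
- r.read_tool_pos(): TCP position.
- r.read_tcp_rot(): TCP orientation.
- r.read_ft_force(): force on the tool from outside, world axes, zero at the start.
- r.read_wrist_torque(): the same for the moment, N m.
- r.read_width(): finger opening in m.
Only numpy, scipy, OpenCV 4.12 (cv2) and the standard library are available. Lean on these libraries where they do the work, as an engineer would, in place of code of your own. Each camera call takes 0.05 s, during which the arm holds its last target.

TASK

Hang the angle gauge over the bar of the tilting rack cradle, astride the blue band with the dial still facing away from the robot and its foot flat on the bar. Then, with the gauge in the gripper, rock it and the bar with it, blue end down, until the swinging red pointer settles on the green flag, and hold it there: the program finishes while still holding, because the cradle springs back when let go. Leave the other things on the bench where they are.

Things in the scene. Friction and masses are not known exactly. Their poses are not given: they have to be found in the camera images.
- gauge: Loose upright pendulum angle gauge, 0.26 kg, 179 mm high: orange grip tab 16 (x) x 44 (y) x 44 mm on top, black round dial housing 104 across, 24 thick, grey foot below. Origin: centre of the orange tab, 157 above the bench it stands on, 73 above the dial's centre. x: out of the white dial face (away from the robot at the start, within 0.35 rad); y along the foot; z up.
- gauge_foot (a point): Middle of the slot's ceiling in the gauge's grey foot, 135 mm below the tab's centre. The foot, 38 (x) x 80 (y) mm, is an upside-down channel open below and at both ends: slot 28 wide in x, 22 deep, skirts 5 thick. This ceiling rests on the bar.
- pointer (a joint): Angle (rad) of the gauge's red pointer on the dial: a free pendulum on the dial's centre that hangs plumb and settles within about 1 s. 0 when the gauge is upright; grows when the gauge's +y side (the right-hand side as one faces the dial) goes down, by the same angle as the tilt.
- mark (a joint): Angle (rad) of the green flag on the dial, on the same scale as pointer; stiff, does not move by itself. Preset between 0.13 and 0.26 each time. The pointer is on the flag when the two joint values are equal; the flag is about as wide as the tolerance.
- pointer_tip (a point): Point on the red pointer, 40 mm from the dial's centre; its z axis points from there to the dial's centre.
- mark_flag (a point): Middle of the green flag, 40 mm from the dial's centre; its z axis points from there to the dial's centre.
- bar: The cradle's aluminium bar, 20 mm wide (x), 14 high, 266 long (y), level at rest. Origin: on its top face at the middle of its blue band (86 long), 97 above the bench. x points away from the robot (within 0.2 rad), y along the bar to the blue end, z up. Skirts hang free either side of the band. Two white tip racks rock with it, 32 mm and more to +x, lower than its top.
- axle (a point): Fixed point on the cradle's axle (parallel to the bar's x, through here), about which the bar rocks; 70 mm towards -y and 27 mm below the origin of bar.
- rocker (a joint): Tilt of the cradle (rad): 0 level (rest stop), grows to 0.36 as the blue end goes down. Spring return: it begins to move at about 4.3 N pressed straight down on the blue band (the gauge's own weight of up to 3 N does not tip it) and takes about 8 N at 0.26 rad.
- tip_box: Blue box of black pipette tips, 85 x 125 x 53 mm, bystander; origin under its centre.
- well_plate: Clear flat well plate, 85 x 127 x 15 mm, bystander; origin under its centre.
- reagent_bottle: Amber bottle with blue cap, 68 mm across, 150 high, bystander; origin under its centre.
- tube_rack: Grey block with coloured tube caps, 60 x 130 x 52 mm, bystander; origin under its centre.
- beaker: Clear plastic beaker, 70 mm across, 85 high, bystander; origin under its centre.
- driver: Screwdriver with black handle, 160 mm long, lying on the bench, bystander.
Not all that is in view belongs to the job. Leave any yellow look-alike of the gauge alone.

How it is judged:
By the outcome, as a careful person would: the job done as asked, in the order asked, and still so for the second after the job is handed in, while the arm keeps its last pose, push and grip.
It also fails if it takes over 43 s, if anything falls off the work surface, if the arm or the gripper's body presses on something with over 40 N, if the wrist force passes 120 N, or if a joint passes its speed limit or range.

## Working session

There is one attempt and no reset: what is moved stays moved. The work goes in short steps, each a Python script; the robot and the scene stay as the last script left them, time stands still between calls to the robot, and variables do not carry over. Pictures are saved under pics/ and viewed, and the job is handed in when it is done.

```bash
mkdir -p pics; ls; python3 - <<'E'
from workcell import r
import cv2,numpy as np
print(r.read_time())
for n in ["side","top","wrist"]:
    p=r.camera_params(n); im,d=r.snapshot(n)
    cv2.imwrite(f"pics/{n}0.png",im); np.savez(f"pics/{n}0.npz",im=im,d=d,**{k:np.array(v) for k,v in p.items()})
    print(n,{k:np.round(v,3).tolist() for k,v in p.items()})
print(r.read_time(), r.read_tcp_rot())
E
```

```text
pics
0.0
side {'fx': 440.413, 'fy': 440.413, 'cx': 287.144, 'cy': 208.483, 'D': [-0.063, 0.0, 0.0, 0.0, 0.0], 'R': [[-0.801, -0.599, 0.012], [-0.441, 0.576, -0.689], [0.406, -0.557, -0.725]], 't': [0.423, 0.31, 1.155]}
top {'fx': 514.764, 'fy': 514.764, 'cx': 273.257, 'cy': 217.489, 'D': [-0.139, 0.0, 0.0, 0.0, 0.0], 'R': [[0.016, -1.0, 0.001], [-0.979, -0.016, -0.204], [0.204, 0.003, -0.979]], 't': [-0.028, 0.523, 1.37]}
wrist {'fx': 338.47, 'fy': 338.47, 'cx': 280.992, 'cy': 205.208, 'D': [-0.01, 0.0, 0.0, 0.0, 0.0], 'R': [[0.349, -0.937, -0.001], [-0.903, -0.336, 0.268], [-0.251, -0.093, -0.963]], 't': [-0.674, -0.03, 0.391]}
0.15 [-2.57998053e+00  1.79167445e+00  1.09958500e-03]
```

View pics/side0.png

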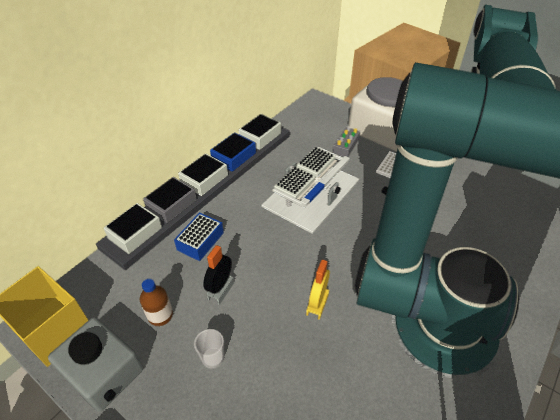

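View pics/top0.png

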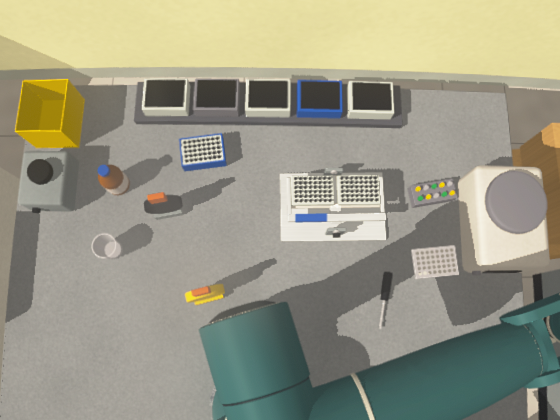

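View pics/wrist0.png

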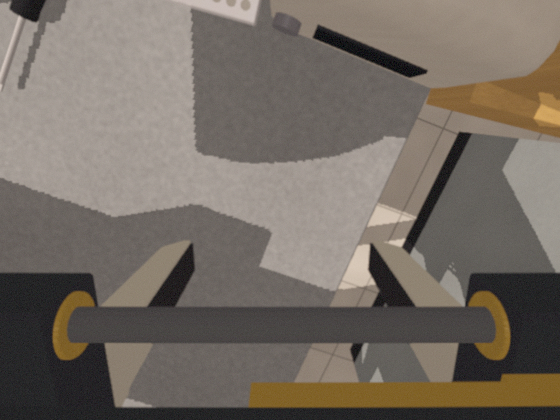

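The top view shows two tall orange-tabbed objects. The black-housed gauge has its tab at (155,198), which is (215,257) in the side view. The yellow look-alike is at (203,292), or (320,270) in the side view. I choose the black one. The bar's blue band is at (311,217), with its blue end to the left (+y). Next I'll take a close crop and measure.

```bash
cat > h.py <<'E'
import cv2,numpy as np
def load(f):
    z=np.load(f); return {k:z[k] for k in z.files}
def K(c): return np.array([[c['fx'],0,c['cx']],[0,c['fy'],c['cy']],[0,0,1]],float)
def rays(c,uv):
    n=cv2.undistortPoints(np.asarray(uv,float).reshape(-1,1,2),K(c),np.array(c['D'],float)).reshape(-1,2)
    d=np.c_[n,np.ones(len(n))]@c['R']; o=-c['R'].T@c['t']
    return o,d   # d has unit z-depth
def plane(c,uv,z):
    o,d=rays(c,uv); return o+d*((z-o[2])/d[:,2])[:,None]
def deproj(c,uv,d): 
    uv=np.asarray(uv); o,dr=rays(c,uv); return o+dr*d[uv[:,1].astype(int),uv[:,0].astype(int)][:,None]
def tri(c1,p1,c2,p2):
    o1,d1=rays(c1,[p1]);o2,d2=rays(c2,[p2]);d1=d1[0]/np.linalg.norm(d1);d2=d2[0]/np.linalg.norm(d2)
    s=np.linalg.lstsq(np.c_[d1,-d2],o2-o1,rcond=None)[0]
    a=o1+s[0]*d1;b=o2+s[1]*d2; return (a+b)/2,np.linalg.norm(a-b)
def proj(c,X):
    return cv2.projectPoints(np.asarray(X,float).reshape(-1,1,3),cv2.Rodrigues(np.asarray(c['R']))[0],np.asarray(c['t'],float),K(c),np.array(c['D'],float))[0].reshape(-1,2)
def mask(im,lo,hi,roi=None):
    m=cv2.inRange(cv2.cvtColor(im,cv2.COLOR_BGR2HSV),np.array(lo),np.array(hi))
    if roi is not None:
        k=np.zeros_like(m);x0,y0,x1,y1=roi;k[y0:y1,x0:x1]=255;m&=k
    return m
def pts(m): return np.argwhere(m>0)[:,::-1]
def save(name,f,r):
    p=r.camera_params(name);im,d=r.snapshot(name)
    cv2.imwrite(f"pics/{f}.png",im);np.savez(f"pics/{f}.npz",im=im,d=d,**{k:np.array(v) for k,v in p.items()})
E
python3 - <<'E'
from h import *
t=load("pics/top0.npz");s=load("pics/side0.npz")
a=cv2.resize(t['im'][160:260,110:390],None,fx=2.8,fy=2.8,interpolation=cv2.INTER_CUBIC)
b=cv2.resize(s['im'][230:330,180:350],None,fx=3,fy=3,interpolation=cv2.INTER_CUBIC)
o=np.zeros((600,790,3),np.uint8);o[:a.shape[0],:a.shape[1]]=a[:,:790];o[290:290+b.shape[0],:b.shape[1]]=b
cv2.imwrite("pics/crop.png",o)
for n,c,roi in[("top",t,(130,185,180,215)),("side",s,(200,240,230,275))]:
    m=mask(c['im'],(3,150,90),(18,255,255),roi);P=pts(m);X=deproj(c,P,c['d'])
    print(n,len(P),P.mean(0),P.min(0),P.max(0),X.mean(0),X.min(0),X.max(0))
    T=X[X[:,2]>np.percentile(X[:,2],95)-.004];print(' top',len(T),T.mean(0),np.ptp(T,axis=0))
    q=cv2.minAreaRect(plane(c,P,.179)[:,:2].astype(np.float32)*1000);print(q)
for n,c,roi in[("top",t,(280,205,340,230)),("side",s,(300,175,340,210))]:
    m=mask(c['im'],(105,150,60),(130,255,255),roi);P=pts(m);X=plane(c,P,.097)
    D=deproj(c,P,c['d'])
    print(n,len(P),P.mean(0),X.mean(0),D.mean(0),np.percentile(D[:,2],[5,50,95]));print(cv2.minAreaRect(X[:,:2].astype(np.float32)*1000))
E
```

```text
top 85 [155.27058824 196.12941176] [148 193] [163 200] [0.5444928  0.27897087 0.19408392] [ 0.23306839 -0.02345409  0.17247631] [0.55733119 0.30228166 1.44827555]
 top 43 [0.54101553 0.27519471 0.21067108] [0.32339155 0.32483836 1.26877715]
((548.4805908203125, 282.41650390625), (14.46336841583252, 40.258026123046875), 13.653202056884766)
side 225 [214.32       256.56888889] [207 246] [221 268] [0.540244   0.28890936 0.17297081] [ 0.00692482  0.18311994 -0.00073755] [0.6707398  0.71829657 1.04584302]
 top 79 [0.53361184 0.29365884 0.20146359] [0.54990286 0.45672017 0.86839608]
((537.1126098632812, 291.1737060546875), (33.5548210144043, 65.53302764892578), 11.722704887390137)
top 190 [311.02631579 217.31578947] [ 0.51655342 -0.12128292  0.097     ] [ 0.51511986 -0.12081647  0.10381325] [0.09210195 0.09697853 0.10139084]
((517.4081420898438, -119.93456268310547), (16.4642391204834, 78.20742797851562), 0.9413561224937439)
side 147 [314.6122449  191.02040816] [ 0.51517519 -0.12226637  0.097     ] [ 0.51492638 -0.12186744  0.09745027] [0.09251091 0.09778416 0.10114978]
((515.1658325195312, -120.96345520019531), (23.961275100708008, 87.53053283691406), 2.3722927570343018)
```

View pics/crop.png

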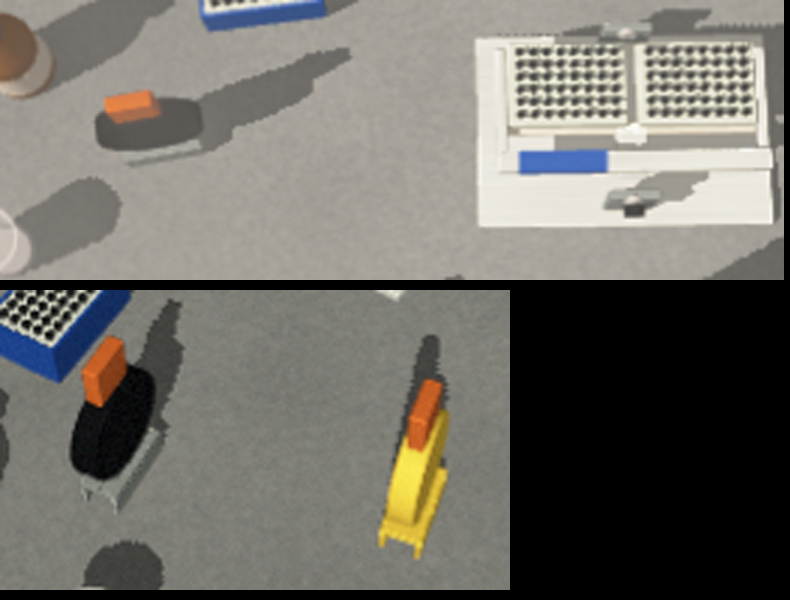

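The crop confirms it: black disc housing and grey foot at left, yellow look-alike apart, blue band clear. The tab top is about (0.548, 0.282) with yaw about +0.24. The dial face can't be seen from the fixed cameras, so I'll check what the wrist camera can offer.

```bash
python3 - <<'E'
from workcell import r
from h import *
c=r.camera_params("wrist");p=r.read_tool_pos();Rt=cv2.Rodrigues(np.array(r.read_tcp_rot()))[0]
C=-np.array(c['R']).T@c['t'];print("cam in tool",Rt.T@(C-p),"\nR cam axes in tool (cols)\n",Rt.T@np.array(c['R']).T)
print(Rt, r.read_width())
np.savez("camtool.npz",t=Rt.T@(C-p),R=Rt.T@np.array(c['R']).T)
# feasibility of half turns at gauge and bar
def rot(psi,flip,tilt=0):
    # tool z down, tool x along +-gauge y ; tilt about gauge x
    y=np.array([-np.sin(psi),np.cos(psi),0]);x=np.array([np.cos(psi),np.sin(psi),0])
    tx=y if not flip else -y; tz=np.array([0,0,-1.]);ty=np.cross(tz,tx)
    R=np.c_[tx,ty,tz]; return cv2.Rodrigues(cv2.Rodrigues(-tilt*x)[0]@R)[0].ravel()
for f in(0,1):
    R=cv2.Rodrigues(rot(.2,f))[0];print(f,"cam offset world",R@(Rt.T@(C-p)))
    for P,ps in(((.545,.28,.16),.22),((.516,-.121,.235),0.02)):
        print(r.solve_ik(P,rot(ps,f)))
E
```

```text
cam in tool [-0.00082997 -0.07498158 -0.14394364] 
R cam axes in tool (cols)
 [[ 9.99999877e-01 -4.56796356e-04  1.91842698e-04]
 [ 3.88752833e-04  9.63488956e-01  2.67747794e-01]
 [-3.07144537e-04 -2.67747687e-01  9.63489015e-01]]
[[ 3.49286678e-01 -9.37015868e-01 -2.83967299e-04]
 [-9.37015510e-01 -3.49286793e-01  8.18530110e-04]
 [-8.66161728e-04 -1.98198997e-05 -9.99999625e-01]] 0.09302019206152914
0 cam offset world [-0.07332206 -0.01570996  0.14394364]
[ 0.4329663   0.01427824  1.67952874  0.          1.44778567 -1.35783002]
[-2.78466448e-01 -2.01498027e-01  1.75818843e+00 -4.44089210e-16
  1.58490225e+00 -1.86926277e+00]
1 cam offset world [0.07332206 0.01570996 0.14394364]
[0.4329663  0.01427824 1.67952874 0.         1.44778567 1.78376263]
[-2.78466448e-01 -2.01498027e-01  1.75818843e+00 -4.44089210e-16
  1.58490225e+00  1.27232988e+00]
```

```bash
cat >> h.py <<'E'
def rot(psi,tilt=0,theta=0):
    """tool x along -gauge y (camera on far +x side), tool z down; tilt: +y side down; theta: tool z leans to -x"""
    x=np.array([np.cos(psi),np.sin(psi),0]);y=np.array([-np.sin(psi),np.cos(psi),0]);tz=np.array([0,0,-1.])
    R=np.c_[-y,np.cross(tz,-y),tz]
    Rt=cv2.Rodrigues(-tilt*x)[0]@cv2.Rodrigues(theta*y)[0]   # rot about +y by theta takes -z to -x
    return cv2.Rodrigues(Rt@R)[0].ravel()
E
python3 - <<'E'
from workcell import r
from h import *
g=np.array([.548,.282])
ct=np.load("camtool.npz")
for th in(.4,.5,.6,.7):
  psi=.22;gx=np.array([np.cos(psi),np.sin(psi),0])
  Rt=cv2.Rodrigues(rot(psi,0,th))[0];
  tgt=np.r_[g,0]+gx*.012+[0,0,.06]
  # aim: place tgt at pixel row ~150 at dist .29
  v=np.array([0,-50/338,1]);v/=np.linalg.norm(v)
  cam=tgt-Rt@ct['R']@v*.29; tcp=cam-Rt@ct['t']
  print(th,Rt[:,2],"cam",cam,"tcp",tcp,"tip",tcp+Rt[:,2]*.022,r.solve_ik(tcp,rot(psi,0,th)))
r.reach([.48,-.12,.28],rot(0)); print(r.read_time())
save("wrist","bar1",r); print(r.read_time(),r.read_tool_pos())
E
```

```text
0.4 [-0.38003237 -0.08498262 -0.92106099] cam [0.70134474 0.31636712 0.31106147] tcp [0.57942459 0.28825294 0.2076798 ] tip [0.57106388 0.28638333 0.18741646] [0.39311566 0.30350225 1.31418127 0.07138828 1.91771953 1.75479614]
0.5 [-0.46787016 -0.10462485 -0.87758256] cam [0.72509729 0.32167865 0.29531652] tcp [0.59371496 0.29144855 0.20494218] tip [0.58342181 0.2891468  0.18563536] [0.38444689 0.39429534 1.22446569 0.08705789 2.01566224 1.75295206]
0.6 [-0.55103315 -0.12322171 -0.82533561] cam [0.74719719 0.32662062 0.27722036] tcp [0.60766721 0.29456854 0.20075634] tip [0.59554448 0.29185766 0.18259895] [0.37691365 0.48496331 1.13558545 0.1031906  2.11293575 1.75402381]
0.7 [-0.6286904  -0.14058738 -0.76484219] cam [0.76742362 0.33114364 0.25695382] tcp [0.62114194 0.29758175 0.19516411] tip [0.60731075 0.29448883 0.17833758] [0.37039169 0.5752914  1.04779723 0.12050416 2.20942914 1.75823962]
2.2
2.25 [ 0.48000235 -0.12058722  0.27989776]
```

View pics/bar1.png

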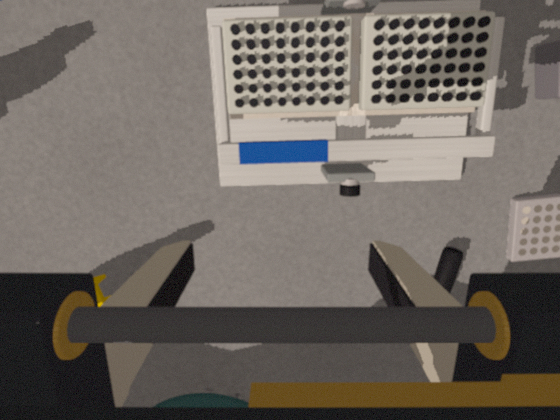

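The blue band spans roughly (240–328, 141–163) and is clearly visible, with the bar nearly level in the image. I'll measure it and go to view the dial from the far side.

```bash
python3 - <<'E'
from h import *
from workcell import r
c=load("pics/bar1.npz")
m=mask(c['im'],(105,150,60),(130,255,255),(220,120,350,180));P=pts(m);X=plane(c,P,.097)
D=deproj(c,P,c['d']);print(len(P),X.mean(0),np.percentile(D[:,2],[5,50,95]),cv2.minAreaRect(X[:,:2].astype(np.float32)*1000))
print(np.percentile(X,[1,99],axis=0))
ps=.22
r.reach([.67,.26,.29],rot(ps,0,.7)); r.move_straight([.621,.2976,.195],max_speed=.2)
print(r.read_time())
save("wrist","dial1",r); print(r.read_time(),r.read_tool_pos())
E
```

```text
1740 [ 0.51744833 -0.12164176  0.097     ] [0.09603833 0.09723094 0.09844963] ((517.3888549804688, -121.42813110351562), (19.18596076965332, 82.86222076416016), 1.6589969396591187)
[[ 0.50728093 -0.16254572  0.097     ]
 [ 0.52728147 -0.08098712  0.097     ]]
4.525
4.575 [0.62182216 0.29699039 0.19687111]
```

View pics/dial1.png

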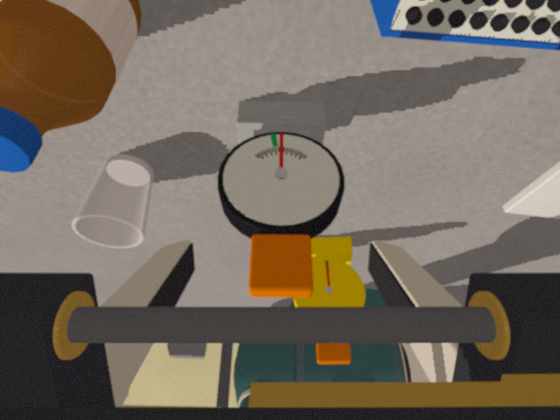

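The picture shows the dial upside down: hub (281,172), red pointer tip (281,137), green flag (275,140). The flag is on the +y (image left) side, as expected. I'll measure the flag angle, tab pose and bar yaw.

```bash
python3 - <<'E'
from h import *
c=load("pics/dial1.npz");im=c['im']
cv2.imwrite("pics/dialz.png",cv2.resize(im[90:310,210:360],None,fx=2.7,fy=2.7,interpolation=cv2.INTER_CUBIC))
def face(uv,p0,n):
    o,d=rays(c,uv);s=((p0-o)@n)/(d@n);return o+d*s[:,None]
# tab: orange
m=mask(im,(3,150,90),(18,255,255),(235,225,325,305));P=pts(m);X=deproj(c,P,c['d']);
top=X[X[:,2]>.175];print("tab n",len(P),len(top),np.median(X,axis=0))
fr=X[(X[:,2]<.172)&(X[:,2]>.14)]
if len(fr)>50:
    A=np.c_[fr[:,1:],np.ones(len(fr))];k=np.linalg.lstsq(A,fr[:,0],rcond=None)[0];print("front face x=ay+bz+c",k,"yaw",-k[0] )
# tab top face by plane z=.179
t=load("pics/top0.npz")
# white dial
w=mask(im,(0,0,150),(180,70,255),(215,130,350,225));P=pts(w);X=deproj(c,P,c['d']);X=X[(X[:,2]>.03)&(X[:,2]<.14)&(X[:,0]<.62)]
med=X.mean(0);k=np.linalg.svd(X-med)[2][2];k*=np.sign(k[0]);
print("dial",len(X),med,"normal",k,"yaw",np.arctan2(k[1],k[0]))
for n,lo,hi in(("g",(45,80,40),(85,255,255)),("r",(0,150,80),(5,255,255)),("r2",(172,150,80),(180,255,255))):
    mm=mask(im,lo,hi,(240,125,320,190));Q=pts(mm)
    if len(Q):print(n,len(Q),Q.mean(0),Q.min(0),Q.max(0))
E
```

```text
tab n 3875 736 [0.55577523 0.28348471 0.16105938]
front face x=ay+bz+c [-0.19967735 -0.00612138  0.61372403] yaw 0.19967734834978804
dial 56 [0.54995985 0.31330937 0.04677853] normal [ 0.96340902  0.25746768 -0.07452154] yaw 0.2611436453821347
g 66 [273.62121212 138.68181818] [270 133] [277 146]
r 106 [280.98113208 149.58490566] [279 133] [283 166]
r2 3 [281. 140.] [281 134] [281 145]
```

View pics/dialz.png

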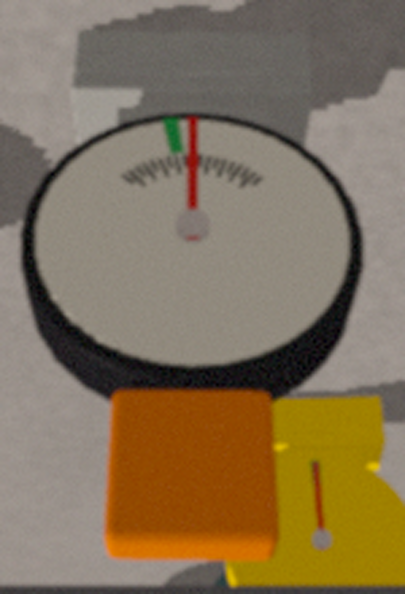

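```bash
python3 - <<'E'
from h import *
c=load("pics/dial1.npz");im=c['im']
ps=.197;n=np.array([np.cos(ps),np.sin(ps),0]);y=np.array([-np.sin(ps),np.cos(ps),0])
m=mask(im,(3,150,90),(18,255,255),(235,225,325,305));P=pts(m);X=deproj(c,P,c['d'])
f=X[(X[:,2]<.172)&(X[:,2]>.14)];print("y' mid",(np.percentile(f@y,1)+np.percentile(f@y,99))/2,np.ptp(np.percentile(f@y,[1,99])), "n",np.median(f@n), "z",np.percentile(X[:,2],[2,98]))
yc=(np.percentile(f@y,1)+np.percentile(f@y,99))/2;nc=np.median(f@n)-.008
tab=n*nc+y*yc+[0,0,.157];print("tab",tab)
def face(uv,off):
    o,d=rays(c,uv);p0=n*(nc+off);s=((p0-o)@n)/(d@n);return o+d*s[:,None]
ctr=tab-[0,0,.073]
def pca(lo,hi,off):
    Q=pts(mask(im,lo,hi,(240,125,320,190)));F=face(Q,off);u=F@y;z=F[:,2]
    return u,z
for off in(.012,.014):
    print("off",off)
    hub=face([[281.2,172.5]],off)[0];print(" hub",hub@y-ctr@y,hub[2]-ctr[2])
    u,z=pca((45,80,40),(85,255,255),off);ur,zr=pca((0,150,80),(5,255,255),off)
    for nm,h in(("hub",(hub@y,hub[2])),("ctr",(ctr@y,ctr[2]))):
        a=np.arctan2(u-h[0],h[1]-z);b=np.arctan2(ur-h[0],h[1]-zr);fr=np.hypot(ur-h[0],zr-h[1])>.02
        print(nm,"flag r",np.hypot(u.mean()-h[0],z.mean()-h[1]),"flag",a.mean(),np.ptp(np.percentile(a,[3,97])),"pointer",b[fr].mean(),"diff",a.mean()-b[fr].mean())
    # line directions
    for U,Z in((u,z),(ur,zr)):
        pf=np.polyfit(Z,U,1);print(" slope angle",np.arctan(-pf[0]))
E
```

```text
y' mid 0.1692591113463815 0.042155920146945886 n 0.6009261498654394 z [0.13616239 0.17894511]
tab [0.54832909 0.28203772 0.157     ]
off 0.012
 hub -0.00032691866391490465 -0.003529201490797454
hub flag r 0.03922914804679684 flag 0.17127910601681098 0.10307409741935755 pointer 0.005971481624086675 diff 0.1653076243927243
ctr flag r 0.04266119741846735 flag 0.14933889342469953 0.0938829886136681 pointer -0.004554204855598291 diff 0.15389309828029782
 slope angle 0.14353816590164534
 slope angle 0.0025912944685871357
off 0.014
 hub -0.00028151727988390274 -0.00185085445976442
hub flag r 0.038860321136896525 flag 0.17127910601681093 0.10307409741935769 pointer 0.005971481624086687 diff 0.16530762439272423
ctr flag r 0.04064057473985212 flag 0.15648394820000766 0.09932383219541116 pointer -0.0032034319136958807 diff 0.15968738011370354
 slope angle 0.14353816590164378
 slope angle 0.0025912944685904074
```

Flag angle is about 0.162 rad (0.155–0.165), with a flag radius of 39–41 mm against the 40 given. The tab is at (0.5483, 0.2820), yaw 0.197, matching the top view. Now I'll get the bar yaw and grasp.

```bash
python3 - <<'E'
from h import *
from workcell import r
c=load("pics/bar1.npz")
P=pts(mask(c['im'],(105,150,60),(130,255,255),(220,120,350,180)));X=plane(c,P,.097)
v=np.linalg.svd(X[:,:2]-X[:,:2].mean(0),full_matrices=False)[2][0];v*=np.sign(v[1]);print("bar yaw",np.arctan2(-v[0],v[1]))
t=load("pics/top0.npz")
P=pts(mask(t['im'],(105,150,60),(130,255,255),(280,205,340,230)));X=plane(t,P,.097)
v=np.linalg.svd(X[:,:2]-X[:,:2].mean(0),full_matrices=False)[2][0];v*=np.sign(v[1]);print("bar yaw top",np.arctan2(-v[0],v[1]))
ps=.197
r.move_straight([.65,.30,.26],max_speed=.2)
r.command_gripper(.07,40)
r.reach([.5483,.2820,.26],rot(ps))
r.move_straight([.5483,.2820,.163],max_speed=.1,guard=15)
print(r.read_time(),r.read_tool_pos(),r.read_ft_force())
save("wrist","pre",r)
r.command_gripper(0.0,40);print(r.read_width(),r.read_ft_force(),r.read_time())
save("wrist","grip",r)
E
```

```text
bar yaw 0.027982788876439645
bar yaw top 0.04170423598431332
7.8 [0.54857229 0.2821595  0.16384666] [0.64985234 0.66041485 0.90560767]
0.04359110958379019 [ 0.36084938 -1.2336811  -0.49983083] 8.3917
```

View pics/grip.png

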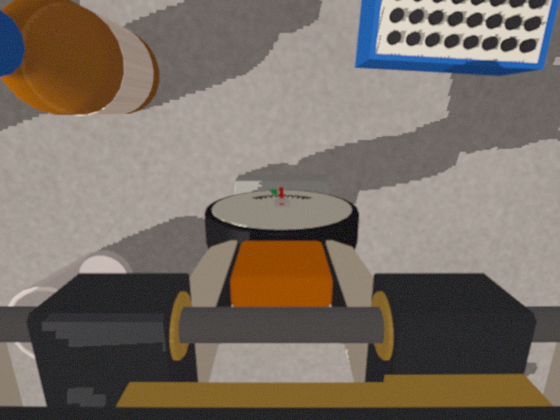

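The gauge is gripped (43.6 mm wide for the 44 mm tab). Hub, pointer (281,192) and flag (273,192) are still in view. I'll lift, carry to above the band and check alignment.

```bash
python3 - <<'E'
from h import *
from workcell import r
c=load("pics/grip.npz");p=np.array(r.read_tool_pos());Rt=cv2.Rodrigues(np.array(r.read_tcp_rot()))[0]
P=pts(mask(c['im'],(3,150,90),(18,255,255),(225,235,340,310)));X=(deproj(c,P,c['d'])-p)@Rt
print("tab in tool z range",np.percentile(X[:,2],[2,98]),"y",np.percentile(X[:,1],[1,2,50,98,99]))
f=X[X[:,2]>np.percentile(X[:,2],2)+.006];print("front face tool y",len(f), np.median(f[:,1]) if len(f) else 0,"rot vec",r.read_tcp_rot())
r.move_straight([p[0],p[1],.33],max_speed=.15)
print("w",r.read_width(),r.read_ft_force(),r.read_time())
b=.03
r.reach([.5172,-.1214,.33],rot(b))
r.move_straight([.5172,-.1214,.272],max_speed=.1)
print(r.read_time(),r.read_tool_pos(),r.read_ft_force())
save("wrist","ab_w",r);save("side","ab_s",r);save("top","ab_t",r)
a=load("pics/ab_s.npz")['im'][100:260,230:400];cv2.imwrite("pics/ab_sz.png",cv2.resize(a,None,fx=3.5,fy=3.5,interpolation=cv2.INTER_CUBIC))
E
```

```text
tab in tool z range [-0.01684868  0.02363922] y [-0.00871949 -0.00858564 -0.00733803  0.00528924  0.00570943]
front face tool y 2788 -0.008055420399037085 rot vec [-2.42901175e+00  1.99227334e+00 -1.02585152e-04]
w 0.043872411050452136 [ 0.52738284 -0.3743198  -2.35130235] 9.7083
11.9417 [ 0.51729504 -0.12144886  0.2724262 ] [-0.65659168 -0.25466215 -2.40951013]
```

View pics/ab_w.png

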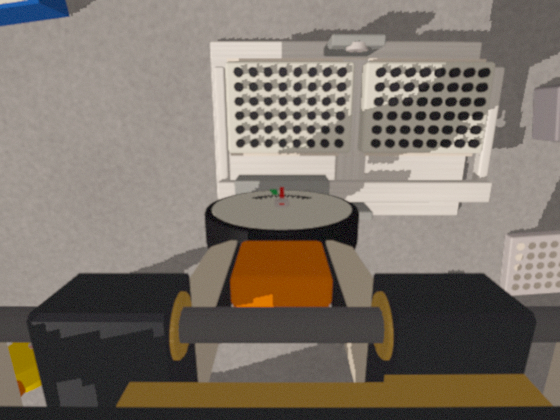

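View pics/ab_sz.png

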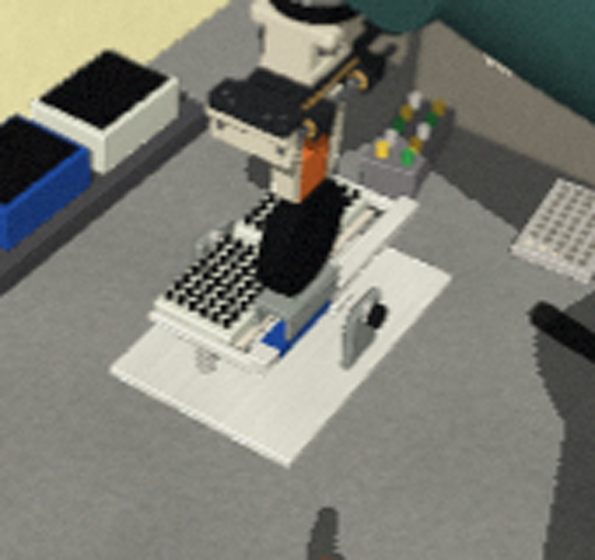

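Wrist view: the gauge is upright over the cradle with its foot just above the bar. In the side crop the foot sits over the blue band. I'll check the x and y offsets by depth on the near skirt against the blue side face.

```bash
python3 - <<'E'
from h import *
b=.03;n=np.array([np.cos(b),np.sin(b),0]);y=np.array([-np.sin(b),np.cos(b),0]);O=np.array([.5172,-.1214,0])
for f in("ab_s","ab_t"):
    c=load(f"pics/{f}.npz");u,v=np.meshgrid(np.arange(560),np.arange(420));P=np.c_[u.ravel(),v.ravel()];X=deproj(c,P,c['d'])
    L=np.c_[(X-O)@n,(X-O)@y,X[:,2]]
    k=(abs(L[:,0])<.026)&(abs(L[:,1])<.07)&(L[:,2]>.108)&(L[:,2]<.128)
    hsv=cv2.cvtColor(c['im'],cv2.COLOR_BGR2HSV).reshape(-1,3)
    k&=hsv[:,1]<60
    print(f,"skirt",k.sum(),np.percentile(L[k],[5,25,50,75,95],axis=0).round(4).tolist() if k.sum() else '')
    q=(hsv[:,0]>105)&(hsv[:,0]<130)&(hsv[:,1]>150)&(abs(L[:,0])<.03)&(abs(L[:,1])<.07)&(L[:,2]>.07)
    print(" blue",q.sum(),np.percentile(L[q],[2,25,50,75,98],axis=0).round(4).tolist() if q.sum() else '')
E
```

```text
ab_s skirt 60 [[-0.0195, -0.0336, 0.115], [-0.0187, -0.0166, 0.1177], [-0.0181, 0.0109, 0.1214], [-0.0171, 0.0313, 0.1249], [0.0159, 0.039, 0.1273]]
 blue 50 [[-0.0129, -0.0311, 0.0875], [-0.0098, 0.0175, 0.0943], [-0.0047, 0.028, 0.0976], [0.0033, 0.0354, 0.0996], [0.0095, 0.0394, 0.1715]]
ab_t skirt 34 [[-0.0183, -0.0332, 0.1106], [-0.0178, -0.0228, 0.1151], [-0.0174, -0.0071, 0.1171], [-0.0169, 0.0147, 0.1212], [-0.0166, 0.0324, 0.1267]]
 blue 0
```

Near skirt at −18 mm, against −19 expected, so it's aligned to about 1 mm. Lowering with a guard.

```bash
python3 - <<'E'
from h import *
from workcell import r
f0=np.array(r.read_ft_force())
r.move_straight([.5168,-.1216,.244],max_speed=.06,guard=6)
print(r.read_tool_pos(),r.read_ft_force()-f0)
h=r.move_straight([.5168,-.1216,.236],max_speed=.02,guard=2.5)
print(h,r.read_time(),r.read_tool_pos(),r.read_ft_force()-f0,r.read_wrist_torque(),r.read_width())
save("wrist","st_w",r);save("side","st_s",r);save("top","st_t",r)
a=load("pics/st_s.npz")['im'][140:240,260:360];b=load("pics/st_w.npz")['im'][150:270,190:370]
a=cv2.resize(a,(500,500),interpolation=cv2.INTER_CUBIC);b=cv2.resize(b,(300,200),interpolation=cv2.INTER_CUBIC)
o=np.zeros((500,800,3),np.uint8);o[:,:500]=a;o[:200,500:]=b
q=load("pics/st_t.npz")['im'][190:240,270:345];o[220:420,500:]=cv2.resize(q,(300,200),interpolation=cv2.INTER_CUBIC)
cv2.imwrite("pics/st.png",o)
E
```

```text
[ 0.51681135 -0.12159398  0.24400858] [ 0.82939002 -0.27024592 -0.01444577]
True 13.0833 [ 0.51692289 -0.12142674  0.23740268] [0.29191899 0.84471842 9.06822663] [-0.10743941 -0.0585885   0.001197  ] 0.04366898861012421
```

View pics/st.png

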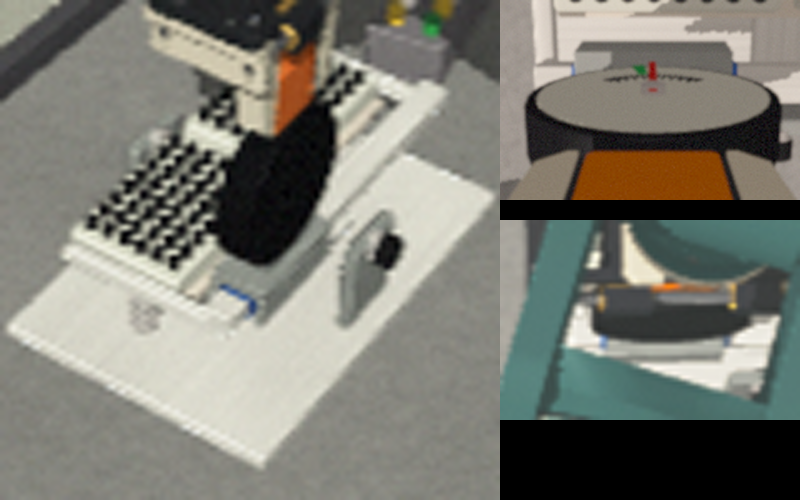

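Seated: equal blue slivers show at both foot ends and the foot is on the bar (9 N contact at z = 0.2374, with 0.2388 predicted). Next I rock about the axle in small arc steps.

```bash
cat >> h.py <<'E'
b=.03;BX=np.array([np.cos(b),np.sin(b),0]);BY=np.array([-np.sin(b),np.cos(b),0])
O=np.array([.5169,-.1215,.097]);AX=O-.07*BY-[0,0,.027]
def rock(r,t,dz=0.,v=.03):
    p0=np.array([.5169,-.1215,.2382+dz])
    p=AX+cv2.Rodrigues(-t*BX)[0]@(p0-AX)
    r.move_straight(p,rot(b,t),max_speed=v)
def dialcheck(r,f):
    p=np.array(r.read_tool_pos());Rt=cv2.Rodrigues(np.array(r.read_tcp_rot()))[0]
    save("wrist",f,r);c=load(f"pics/{f}.npz");im=c['im']
    n=-Rt[:,1];y=-Rt[:,0];up=-Rt[:,2];ctr=p-up*.0068-up*.073+n*.014
    o=[]
    for lo,hi in(((45,80,40),(85,255,255)),((0,150,80),(5,255,255))):
        Q=pts(mask(im,lo,hi,(235,160,330,205)));oo,d=rays(c,Q);s=((ctr-oo)@n)/(d@n);F=oo+d*s[:,None]-ctr
        h,vv=F@y,-(F@up);o.append((len(Q),Q.mean(0).round(1).tolist(),round(float(np.arctan2(h.mean(),vv.mean())),3),round(float(np.hypot(h.mean(),vv.mean())),4)))
        o.append(round(float(np.arctan2(h.mean(),.04)),3))
    return o
E
python3 - <<'E'
from h import *
from workcell import r
print(dialcheck(r,"d0"))
for t in(.04,.08,.12,.155):
    rock(r,t);print(t,r.read_time(),np.round(r.read_ft_force(),2),np.round(r.read_wrist_torque(),3))
r.wait(1.2);print(r.read_tool_pos(),r.read_width())
print(dialcheck(r,"d1"));save("side","d1s",r);print(r.read_time(),np.round(r.read_ft_force(),2))
im=load("pics/d1.npz")['im'][150:250,200:360];im2=load("pics/d1s.npz")['im'][140:240,260:360]
o=np.zeros((600,800,3),np.uint8);o[:250,:400]=cv2.resize(im,(400,250),interpolation=cv2.INTER_CUBIC)
o[:400,400:]=cv2.resize(im2,(400,400),interpolation=cv2.INTER_CUBIC);z=load("pics/d1.npz")['im'][170:210,250:310];o[260:520,:390]=cv2.resize(z,(390,260),interpolation=cv2.INTER_CUBIC)
cv2.imwrite("pics/d1z.png",o)
E
```

```text
[(32, [273.7, 191.3], 0.184, 0.0364), 0.165, (36, [281.4, 192.4], 0.019, 0.0322), 0.015]
0.04 13.6583 [ 0.14 -0.03  1.17] [ 0.081 -0.074 -0.04 ]
0.08 14.05 [-0.62 -0.41  1.06] [ 0.064 -0.047 -0.01 ]
0.12 14.4417 [-0.36 -0.12  1.24] [ 0.066  0.005 -0.027]
0.155 14.8083 [ 0.38 -0.6   2.29] [ 0.01   0.004 -0.032]
[ 0.51615015 -0.09639133  0.22537834] 0.04369428028931594
[(3, [271.0, 191.3], 0.245, 0.0364), 0.217, (40, [275.9, 192.7], 0.158, 0.0314), 0.123]
16.1083 [-0.42  0.94  2.08]
```

View pics/d1z.png

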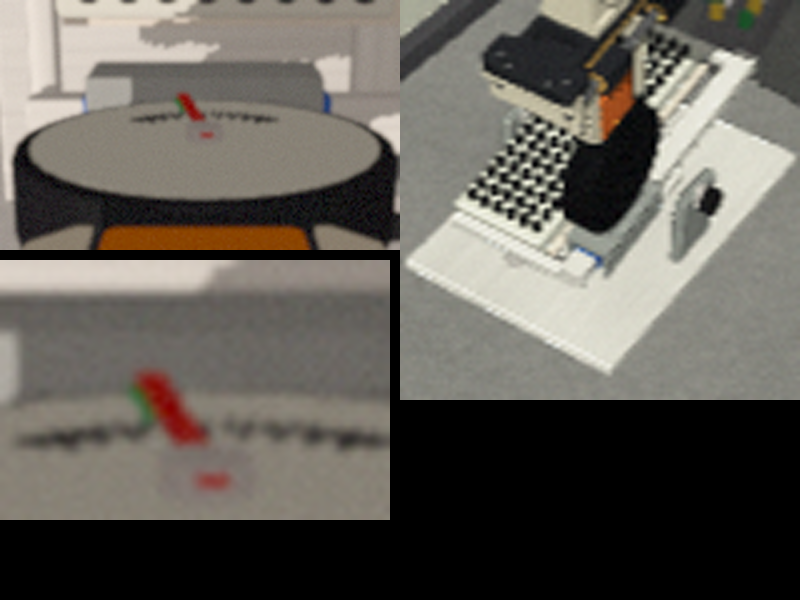

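The pointer covers almost all of the flag, with a sliver of green still on the +y side at nozzle tilt 0.155, so it needs about 0.01 more. The contact force of about 4.5 N is lower than the ~6.6 N expected for centred contact, so the foot may be bearing on its +y end. I'll press slightly deeper and use force as the flatness check.

```bash
python3 - <<'E'
from h import *
from workcell import r
def F():
    a=[];t=[]
    for i in range(8): r.wait(.03);a.append(r.read_ft_force());t.append(r.read_wrist_torque())
    return np.mean(a,0).round(2),np.mean(t,0).round(3)
print(F())
for dz in(0,-.0005,-.001,-.0015,-.002):
    rock(r,.164,dz,v=.01);r.wait(.2);f,t=F();print(dz,"contact",f[2]+2.4,f,t,"mom about bar x",round(float(t@BX),3),r.read_time().__round__(2))
    if f[2]+2.4>8.5:break
E
```

```text
(array([-0.17,  0.69,  1.75]), array([ 0.353,  0.016, -0.   ]))
0 contact 4.2 [-0.15  0.62  1.8 ] [0.366 0.006 0.01 ] mom about bar x 0.366 17.16
-0.0005 contact 4.109999999999999 [-0.11  2.09  1.71] [0.779 0.014 0.013] mom about bar x 0.779 17.88
-0.001 contact 7.6899999999999995 [-0.91  4.16  5.29] [ 1.025  0.235 -0.068] mom about bar x 1.032 18.59
-0.0015 contact 11.450000000000001 [-1.93  5.95  9.05] [ 1.123  0.506 -0.103] mom about bar x 1.138 19.31
```

Estimated contact centre runs from the foot's +y end (dz 0, c≈+40 mm) to near mid-foot (dz −1 mm, c≈−5 mm) and then to the −y side (dz −1.5 mm, c≈−25 mm). So dz = −1 mm sits flat. I'll go there and check the pointer against the flag.

```bash
cat > chk.py <<'E'
from h import *
def chk(r,t,dz,f):
    rock(r,t,dz,v=.01);r.wait(1.2)
    a=np.mean([r.read_ft_force() for i in range(5)],0)
    print("F",a.round(2),r.read_tool_pos(),r.read_width());print(dialcheck(r,f));save("side",f+"s",r);print(r.read_time())
    im=load(f"pics/{f}.npz")['im'][150:250,200:360];im2=load(f"pics/{f}s.npz")['im'][140:240,260:360]
    o=np.zeros((520,800,3),np.uint8);o[:250,:400]=cv2.resize(im,(400,250),interpolation=cv2.INTER_CUBIC)
    o[:400,400:]=cv2.resize(im2,(400,400),interpolation=cv2.INTER_CUBIC);z=load(f"pics/{f}.npz")['im'][170:210,250:310];o[260:520,:390]=cv2.resize(z,(390,260),interpolation=cv2.INTER_CUBIC)
    cv2.imwrite(f"pics/{f}z.png",o)
E
python3 - <<'E'
from chk import *
from workcell import r
chk(r,.164,-.001,"d2")
E
```

```text
F [-0.77  4.8   6.08] [ 0.51617617 -0.09501456  0.22378584] 0.04355460147264073Traceback (most recent call last):
  File "<stdin>", line 3, in <module>
  File "chk.py", line 5, in chk
    print("F",a.round(2),r.read_tool_pos(),r.read_width());print(dialcheck(r,f));save("side",f+"s",r);print(r.read_time())
                                                                 ~~~~~~~~~^^^^^
  File "h.py", line 46, in dialcheck
    Q=pts(mask(im,lo,hi,(235,160,330,205)));oo,d=rays(c,Q);s=((ctr-oo)@n)/(d@n);F=oo+d*s[:,None]-ctr
                                                 ~~~~^^^^^
  File "h.py", line 6, in rays
    n=cv2.undistortPoints(np.asarray(uv,float).reshape(-1,1,2),K(c),np.array(c['D'],float)).reshape(-1,2)
      ~~~~~~~~~~~~~~~~~~~^^^^^^^^^^^^^^^^^^^^^^^^^^^^^^^^^^^^^^^^^^^^^^^^^^^^^^^^^^^^^^^^^^
cv2.error: OpenCV(4.12.0) /io/opencv/modules/calib3d/src/undistort.dispatch.cpp:347: error: (-215:Assertion failed) CV_IS_MAT(_src) && CV_IS_MAT(_dst) && (_src->rows == 1 || _src->cols == 1) && (_dst->rows == 1 || _dst->cols == 1) && _src->cols + _src->rows - 1 == _dst->rows + _dst->cols - 1 && (CV_MAT_TYPE(_src->type) == CV_32FC2 || CV_MAT_TYPE(_src->type) == CV_64FC2) && (CV_MAT_TYPE(_dst->type) == CV_32FC2 || CV_MAT_TYPE(_dst->type) == CV_64FC2) in function 'cvUndistortPointsInternal'
```

```bash
python3 - <<'E'
from h import *
from workcell import r
save("side","d2s",r);print(r.read_time())
f="d2"
c=load(f"pics/{f}.npz");im0=c['im']
Q=pts(mask(im0,(0,150,80),(5,255,255),(235,160,330,205)));print("red",len(Q),Q.mean(0), "green",len(pts(mask(im0,(40,50,30),(90,255,255),(235,160,330,205)))))
im=im0[150:250,200:360];im2=load(f"pics/{f}s.npz")['im'][140:240,260:360]
o=np.zeros((520,800,3),np.uint8);o[:250,:400]=cv2.resize(im,(400,250),interpolation=cv2.INTER_CUBIC)
o[:400,400:]=cv2.resize(im2,(400,400),interpolation=cv2.INTER_CUBIC);z=im0[170:210,250:310];o[260:520,:390]=cv2.resize(z,(390,260),interpolation=cv2.INTER_CUBIC)
cv2.imwrite(f"pics/{f}z.png",o)
# dial-plane angles from d0 flag line vs red line now, top pixels
for g in("d0","d1","d2"):
    im=load(f"pics/{g}.npz")['im']
    for nm,lo,hi in(("G",(40,60,30),(90,255,255)),("R",(0,130,70),(6,255,255))):
        Q=pts(mask(im,lo,hi,(235,160,330,205)))
        print(g,nm,{int(v):round(Q[Q[:,1]==v,0].mean(),1) for v in np.unique(Q[:,1])})
E
```

```text
20.8583
red 39 [275.61538462 192.69230769] green 4
d0 G {189: np.float64(273.0), 190: np.float64(273.0), 191: np.float64(274.0), 192: np.float64(274.0), 193: np.float64(274.5), 194: np.float64(274.5)}
d0 R {187: np.float64(281.5), 188: np.float64(281.7), 189: np.float64(281.5), 190: np.float64(281.5), 191: np.float64(281.5), 192: np.float64(281.5), 193: np.float64(281.5), 194: np.float64(281.5), 195: np.float64(281.6), 196: np.float64(281.5), 197: np.float64(281.5), 203: np.float64(281.0), 204: np.float64(281.5)}
d1 G {190: np.float64(270.0), 191: np.float64(270.5), 192: np.float64(271.5), 193: np.float64(272.0), 194: np.float64(272.0)}
d1 R {187: np.float64(272.5), 188: np.float64(273.0), 189: np.float64(273.5), 190: np.float64(274.5), 191: np.float64(275.0), 192: np.float64(275.5), 193: np.float64(276.0), 194: np.float64(277.0), 195: np.float64(277.5), 196: np.float64(278.0), 197: np.float64(278.5), 204: np.float64(282.5)}
d2 G {190: np.float64(270.0), 191: np.float64(270.0), 192: np.float64(271.0), 194: np.float64(272.0)}
d2 R {188: np.float64(272.5), 189: np.float64(273.0), 190: np.float64(274.5), 191: np.float64(274.5), 192: np.float64(275.5), 193: np.float64(276.7), 194: np.float64(276.5), 195: np.float64(277.0), 196: np.float64(278.0), 197: np.float64(278.0), 204: np.float64(282.5)}
```

View pics/d2z.png

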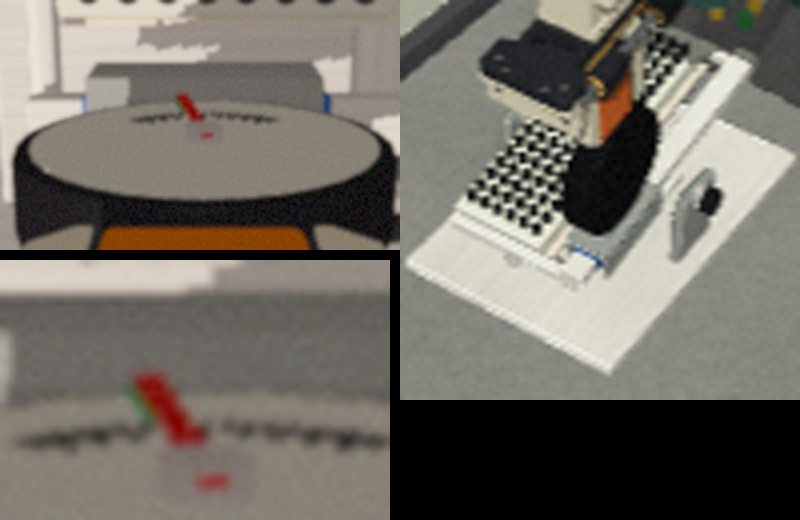

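The pointer lies over the flag, with only a faint green sliver on one side. That is what parallax of the raised pointer would give at this grazing view. I'll check the bar tilt independently from the rack-top plane in the wrist depth (existing pictures, no robot time).

```bash
python3 - <<'E'
from h import *
for f in("bar1","ab_w","d1","d2"):
    c=load(f"pics/{f}.npz");u,v=np.meshgrid(np.arange(560),np.arange(240));P=np.c_[u.ravel(),v.ravel()];X=deproj(c,P,c['d'])
    L=np.c_[(X-O)@BX,(X-O)@BY,X[:,2]]
    k=(L[:,0]>.03)&(L[:,0]<.11)&(L[:,1]>-.17)&(L[:,1]<.05)&(L[:,2]>.045)&(L[:,2]<.13)
    M=L[k];w=np.ones(len(M),bool)
    for i in range(15):
        A=np.c_[M[:,:2],np.ones(len(M))];q=np.linalg.lstsq(A[w],M[w,2],rcond=None)[0];e=M[:,2]-A@q;w=abs(e)<max(.0025,.012-.001*i)
    print(f,len(M),w.sum(),"tilt",-np.arctan(q[1]).round(4),"pitch",q[0].round(4),q[2].round(4),"rms",e[w].std().round(5))
E
```

```text
bar1 21869 12735 tilt -0.0001 pitch 0.0042 0.0916 rms 0.00085
ab_w 20150 12024 tilt 0.0001 pitch 0.0033 0.0917 rms 0.00081
d1 25238 14995 tilt 0.1518 pitch 0.0026 0.0812 rms 0.00082
d2 25647 15198 tilt 0.1671 pitch 0.004 0.0801 rms 0.00082
```

The bar tilt is 0.167 (rack plane, 0.8 mm rms), the tool and gauge tilt is 0.164, and the flag is about 0.163. They agree within 0.004 rad and the foot is flat. Handing in while holding.

```bash
python3 - <<'E'
from workcell import r
print(r.read_time(),r.read_ft_force(),r.read_width());r.close_job()
E
```

```text
20.8583 [-0.85290305  4.81192966  6.32198357] 0.044043443229315776
the job is handed in; nothing more can be done
```

I hung the angle gauge on the bar over the blue band with the dial facing away from the robot. Then I rocked it blue end down about the axle until the pointer was on the flag, and handed in at 20.9 s while still gripping it. No other object was moved or touched as far as I saw; I took no final picture of the whole bench.

**Last checks that agreed:**
- **Pointer on flag:** the flag measured about 0.163 rad (readings from 0.154 to 0.165, depending on the centre used). The tool, and the gauge with it, was tilted 0.164. The bar, measured from the rack surfaces in the depth image, was tilted 0.167.
- **Foot flat:** the wrist forces put the contact near the middle of the foot.
- **Foot on the band:** equal blue strips showed at both ends of the foot after seating.
- **Grip:** about 44 mm, matching the tab.

**Less certain:**
- **Green sliver:** a faint bit of green still showed beside the pointer in the wrist camera. I put it down to the shallow viewing angle, but did not confirm that.
- **Sideways force:** about 4.8 N along the bar remained at the end, with about 8.7 N pressing down on the foot.

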